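# Snug up the loose fence screw on a paper trimmer

### The arm

A 6-joint arm with a two-finger parallel gripper is mounted at the origin on the work surface. World frame = base frame: x ahead of the robot, y to its left, z up, the work surface at z = 0. Lengths are in mm, angles in rad, forces in N, time in s.
With the tool pointing down it reaches from about 275 to 750 mm from the base axis. Payload 10.2 kg.
Tool frame: the origin (TCP) lies midway between the tips of the shut fingers; the grasp point (between the pads) lies 19 mm behind it; y points along the fingers, z is the direction in which the jaws open and shut, and the axes are right-handed (so a half turn about y gives the same grasp; the last joint's range is limited). The gripper opens to 85 mm and grips with 20 to 120 N. Pads are 22 mm wide; open, the fingers measure 114 mm over their backs; the gripper's body (76 mm by 85 mm) begins 54 mm behind the grasp point. The pads swing forward as they close: fully open they stand 13 mm farther back than shut.
Start: joints at [0.971, 0.313, 1.498, -0, 1.331, -0.223], TCP at [193.185, 488.171, 231.294] pointing down, gripper open.
Joint ranges: [-2.94, 2.94], [-0.97, 2.17], [0.19, 2.56], [-1.23, 4.37], [0.02, 3.11], [-2.88, 2.88]. Speed limits (rad/s): [2.39, 2.39, 3.01, 3.14, 3.14, 3.14].

### API

Orientations are given as a unit quaternion [w, x, y, z].
In Python, from rig import ctrl gives the robot as it stands.
- The arm moves only by the shell command python3 -m inch 'ROWS' [OPENING] [FORCE]. ROWS is JSON, one flat list of numbers, 6 for each row, row after row: the shift along the tool's x, y, z in cm, then the turn, a rotation vector about the tool's x, y, z in rad. A call has 1 to 8 rows; each row is the pose to reach, as a shift and turn from the pose commanded when the call began, along the tool's axes at that moment; what a row does not reach only later rows make up. A row lasts 1/12 s, in which the tool goes at most 41.7 mm and 7.16 degrees, less where a joint would pass 70% of its speed; a pose out of reach is approached as far as the arm can. A call with a gripper value outside its range is refused whole. OPENING is the gripper command: -1 is fully open, 1 is shut, values between are in proportion, set as the call begins (- or left out, the last holds). The fingers move at their own pace and stop on an object; FORCE is the grip in N (left out, the last holds). Time passes only in rows, so rows that repeat a pose let the fingers close. It gives the time, the measured TCP pose, the force and the opening at its end, in the units of the state.
- ctrl.sense(): the state, without advancing time (a new reading comes with each control period).
- ctrl.capture(name): name is "scene" or "top" or "wrist"; returns the picture (420x560x3 uint8, red, green, blue); there is no depth.
- ctrl.get_calibration(name): a dict with "fx", "fy", "cx", "cy" (pixels), "world_to_cam" (4x4, takes a point from world to camera coordinates). Camera axes: x right, y down, z forward; pixel columns grow to the right and rows downward; lengths in mm; the calibration is good to about 2 mm. A picture is of the moment at which its call begins: read the wrist's pose just before it. get_calibration takes no time and is no camera call; for the wrist camera it gives the pose at the moment of the call.
- ctrl.finish_job(): hands the job in, once; it reports no verdict.
Trained networks look in the newest picture that a camera, given by its name, has taken for a name from the list of things; names that differ only in an ending like _2 or _b are one class to them, and where a whole thing is asked for, a point or a joint stands for the part that bears it (a point fixed in the world has none). Each returns a list of dicts, best first, with "score" (0 to 1); they miss things now and then, are a little off and sometimes report something else, mostly with a low value. They report only what shows in the picture. A call takes as long as a camera call. They do not tell look-alikes from the thing itself.
- ctrl.search_frame(thing, camera): "uv" ([column, row] in pixels, amid what is visible of it).
The state is a dict: "time_s": time; "joints": joint angles; "dq": joint speeds; "tau": joint torques, N m; "eef_pos": TCP position; "ee_rot": TCP orientation; "force": force on the tool from outside, world axes, zero at the start; "wrist_torque": the same for the moment, N m; "grip_width": opening from 0.0 (shut) to 1.0 (fully open).
Only numpy, scipy, OpenCV 4.12 (cv2) and the standard library are available. Lean on these libraries where they do the work, as an engineer would, in place of code of your own. Each camera call takes 0.05 s, during which the arm holds its last target.

### The job

The squaring fence along the far edge of the paper trimmer has worked loose at the end away from the blade. Take the stubby flat screwdriver out of the wooden tool block, set its blade right down in the slot of the fence screw at that end and, keeping the blade pressed home without leaning on it hard, turn the screw clockwise until it comes up snug: nipped up firmly, about 0.2 newton metres, not overtightened. Then stand the screwdriver back in its hole and let go, without touching the screw with the fingers, scraping the trimmer with the tool or disturbing the mug, the eraser or the paint jar.

Things in the scene. Friction and masses are not known exactly. Their poses are not given: they have to be found in the camera images.
- handle (a point): Stubby screwdriver, 110 g, at the centre of its black six-sided handle, which is 48 mm long and 28 mm across the flats. It starts upright in the tool block. z: up the tool; x: along the blade's width. The handle's flats face 30, 90 and 150 degrees round from x (and opposite). This point is 24 mm above the handle's flat underside, 26 mm below its domed top and 84 mm above the blade's tip.
- blade_tip (a point): Middle of the screwdriver's blade tip, same axes as point handle. The blade is flat, 12 mm wide (x), 2 mm thick (y) and 16 mm long; above it a round 8 mm shank goes up to the handle's underside, 60 mm above the tip.
- slot (a point): The loose screw, upright, at the fence's end away from the blade: middle of the floor of its slot; x along the slot, z up. Steel head 22 mm across, 8 mm high; the slot runs right across, 3.5 mm wide, 4 mm deep, edges broken by 1 mm. So the head's top is 4 mm above this point, the fence's top 6 mm below. The blade has 0.13 rad of play either way in it. Turning with the blade not right down spoils the slot.
- washer: Plain fixed steel washer, 27 x 2 mm, under that screw; origin at the centre of its underside. The screw turns at about 0.06 N m and meets its seat after 0.55 to 0.95 rad clockwise from above; where, is felt, not seen: there it comes up solid and the torque rises at once. Snug is 0.15 to 0.28 N m, over 0.3 N m is overtightened. Press with 5 to 12 N; over 25 N is too much.
- hole (a point): The screwdriver's hole in the fixed wooden tool block (170 x 64 x 65 mm): centre of its mouth, z up, x along the block. 17 mm across, right through, 50 mm from the block's middle on its -x side. The driver stands in it at any turn with the handle's underside on the block's top (point handle 24 mm above this point). Two small awls stand 110 mm away, at the +x end, 40 mm high.
- trimmer: Paper trimmer, fixed: grey bed 300 (x) x 260 (y) mm, top 30 mm above the table; origin on the table under its middle, +x towards the fence, +y away from the blade. Fence: aluminium rule 30 mm wide along y at x = 125 mm, top at 36 mm; the loose screw is at x = 127, y = 85 mm, a tight one like it at y = -75 mm. The blade's lever is latched down along the -y edge, up to 60 mm high.
- mug: Black travel mug, 82 mm across, 126 mm high, loose on the table; origin at the centre of its underside.
- eraser: White eraser in a card sleeve, 55 x 22 x 12 mm, loose on the table; origin at the centre of its underside.
- paint_jar: White jar of paint, 48 mm across, 55 mm high, loose on the table; origin at the centre of its underside.
Things that resemble listed ones, but are neither listed nor needed, are in the scene too. Of the things that look like the part that bears handle, the smallest one is meant.

How it is judged:
By the outcome, as a careful person would: the job done as asked, in the order asked, and still so for the second after the job is handed in, with the robot touching nothing.
It also fails if it takes over 61 s, if anything falls off the work surface, if the arm or the gripper's body presses on something with over 40 N, if the wrist force passes 120 N, or if a joint passes its speed limit or range.

## Working session

There is one attempt and no reset: what is moved stays moved. The work goes in short steps, Python scripts to look and compute and a shell command to move; the robot and the scene stay as the last step left them, time stands still between calls to the robot, and variables do not carry over. Pictures are saved under pics/ and viewed, and the job is handed in when it is done.

```bash
ls -la; mkdir -p pics; python3 - <<'E'
from rig import ctrl
import cv2
s=ctrl.sense();print(s)
for n in("scene","top","wrist"):
    im=ctrl.capture(n);cv2.imwrite(f"pics/{n}0.png",im[:,:,::-1])
    c=ctrl.get_calibration(n);print(n,c)
    for t in("handle","slot","hole","trimmer","mug","eraser","paint_jar","washer"):
        print(t,[( [round(float(x)) for x in d["uv"]],round(d["score"],2)) for d in ctrl.search_frame(t,n)])
print(ctrl.sense()["time_s"])
E
```

```text
total 12
drwxr-xr-x  3 agent agent 4096 Dec  7 08:55 .
drwxr-xr-x 23 root  root  4096 Dec  7 08:55 ..
drwxr-xr-x  2 agent agent 4096 Dec  7 08:55 pics
{'time_s': 0.0, 'joints': array([ 9.70617538e-01,  3.13468382e-01,  1.49848405e+00,  2.42130316e-05,
        1.33099618e+00, -2.23423597e-01]), 'dq': array([ 0.00034122, -0.00049798,  0.00107733,  0.00288182, -0.0013656 ,
        0.00083805]), 'tau': array([ 6.33785821e-04, -4.12259102e+01, -2.59737897e+01, -1.52649791e-04,
        4.10235618e-03,  1.26482138e-05]), 'eef_pos': array([193.0098242 , 487.94133644, 230.70799551]), 'ee_rot': array([-0.69416106,  0.69503306, -0.13261814,  0.13221913]), 'force': array([ 0.13071417,  1.06558132, -0.54477273]), 'wrist_torque': array([-0.00802033, -0.0156648 ,  0.03617613]), 'grip_width': 1.000886403282155}
scene {'fx': 437.2879911915723, 'fy': 437.2879911915723, 'cx': 282.5508813478214, 'cy': 210.46835824345834, 'world_to_cam': array([[ 2.76703323e-01,  9.60935566e-01,  6.17320622e-03,
        -3.31591863e+02],
       [ 6.32489075e-01, -1.77282626e-01, -7.54008249e-01,
        -2.66970239e+02],
[... 1005 characters left out ...]
r [([425, 273], 0.86)]
mug [([110, 202], 0.82)]
eraser [([296, 146], 0.7)]
paint_jar [([227, 155], 0.79)]
washer []
wrist {'fx': 302.9807560953924, 'fy': 302.9807560953924, 'cx': 280.6805072306032, 'cy': 206.69925911316886, 'world_to_cam': array([[ 3.67311567e-01,  9.30097938e-01,  1.97232539e-04,
        -5.24013991e+02],
       [ 8.94589188e-01, -3.53346573e-01,  2.73598947e-01,
        -3.49980263e+01],
       [ 2.54543508e-01, -1.00319616e-01, -9.61843842e-01,
         3.78903549e+02],
       [ 0.00000000e+00,  0.00000000e+00,  0.00000000e+00,
         1.00000000e+00]])}
handle [([210, 357], 0.63), ([193, 350], 0.6)]
slot []
hole []
trimmer []
mug []
eraser []
paint_jar []
washer []
1.35
```

View pics/scene0.png

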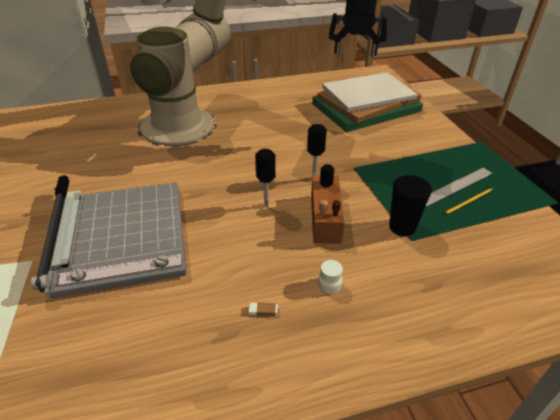

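View pics/top0.png

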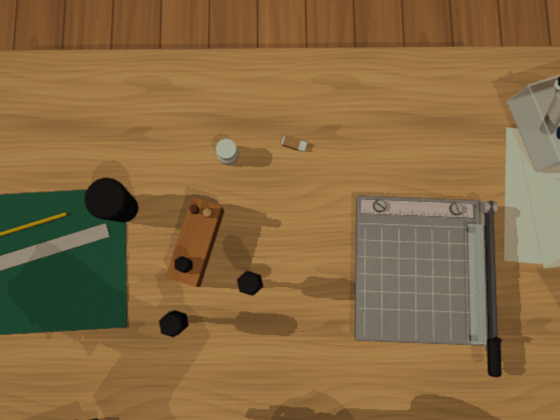

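View pics/wrist0.png

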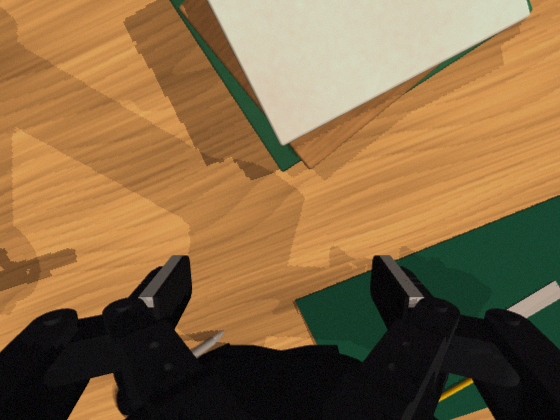

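The smallest handle is the one in the block: top (183,264), scene (326,175). The two look-alikes are tall free-standing drivers at top (250,283) and (173,323), scene (265,166) and (317,142). The loose screw is at top (379,206), scene (161,262).

```bash
cat > h.py <<'E'
from rig import ctrl
import cv2, numpy as np
from scipy.spatial.transform import Rotation as R
def ray(c,uv):
    T=np.array(c["world_to_cam"]);d=np.array([(uv[0]-c["cx"])/c["fx"],(uv[1]-c["cy"])/c["fy"],1.])
    d=T[:3,:3].T@d;o=-T[:3,:3].T@T[:3,3];return o,d/np.linalg.norm(d)
def tri(obs):
    A=np.zeros((3,3));b=np.zeros(3);rs=[ray(c,u) for c,u in obs]
    for o,d in rs:
        P=np.eye(3)-np.outer(d,d);A+=P;b+=P@o
    x=np.linalg.solve(A,b)
    return x,[float(np.linalg.norm((np.eye(3)-np.outer(d,d))@(x-o))) for o,d in rs]
def onz(c,uv,z):
    o,d=ray(c,uv);return o+d*(z-o[2])/d[2]
def proj(c,p):
    T=np.array(c["world_to_cam"]);q=T[:3,:3]@np.array(p,float)+T[:3,3];return np.array([c["fx"]*q[0]/q[2]+c["cx"],c["fy"]*q[1]/q[2]+c["cy"]])
def tool():
    s=ctrl.sense();q=np.array(s["ee_rot"],float);q/=np.linalg.norm(q)
    return np.array(s["eef_pos"],float),R.from_quat([q[1],q[2],q[3],q[0]]),s
E
python3 - <<'E'
from h import *
np.set_printoptions(precision=1,suppress=True)
S=ctrl.get_calibration("scene");T=ctrl.get_calibration("top")
for n,a,b in [("small",(326,175),(183,264)),("tallA",(265,165),(249,283)),("tallB",(317,141),(174,323)),("screw",(161,262),(379,206)),("tight",(78,274),(458,209)),("mugtop",(410,187),(107,199)),("jar",(331,277),(227,153)),("eraser",(263,310),(295,144))]:
    print(n,*tri([(S,a),(T,b)]))
p,r,s=tool();print(r.as_matrix())
a=cv2.imread("pics/top0.png")
cv2.imwrite("pics/c1.png",np.hstack([cv2.resize(a[180:300,140:280],None,fx=2.8,fy=2.8,interpolation=2),cv2.resize(a[180:300,340:480],None,fx=2.8,fy=2.8,interpolation=2)]))
a=cv2.imread("pics/scene0.png")
cv2.imwrite("pics/c2.png",cv2.resize(a[120:260,240:360],None,fx=4,fy=4,interpolation=2))
E
```

```text
small [485.4 310.9  90.5] [0.054490855329011996, 0.0544908553287887]
tallA [446.7 177.5 118.3] [3.739086056082591, 3.7390860560825487]
tallB [375.5 323.4 114.6] [2.2876664893109377, 2.2876664893110332]
screw [606.  -87.9  35.8] [0.6052597388484754, 0.6052597388484597]
tight [ 597.4 -249.    40.3] [3.008431887055731, 3.0084318870556817]
mugtop [610.5 455.6 118.3] [0.5184492285551772, 0.5184492285553199]
jar [727.7 234.6  23.6] [2.050950108812408, 2.050950108812295]
eraser [752.9  86.4   2.5] [2.5016025728611506, 2.501602572861111]
[[ 0.9 -0.   0.4]
 [-0.4 -0.   0.9]
 [-0.  -1.  -0. ]]
```

View pics/c1.png

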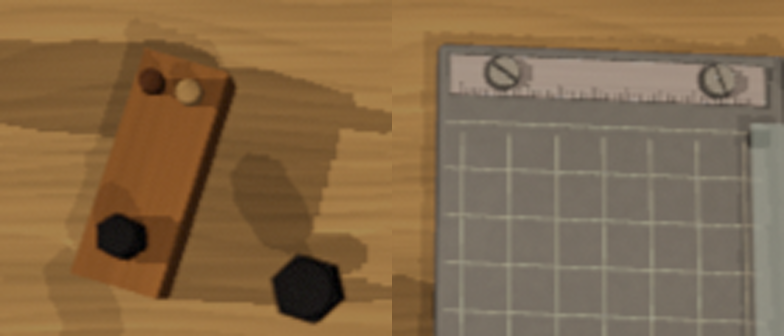

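View pics/c2.png

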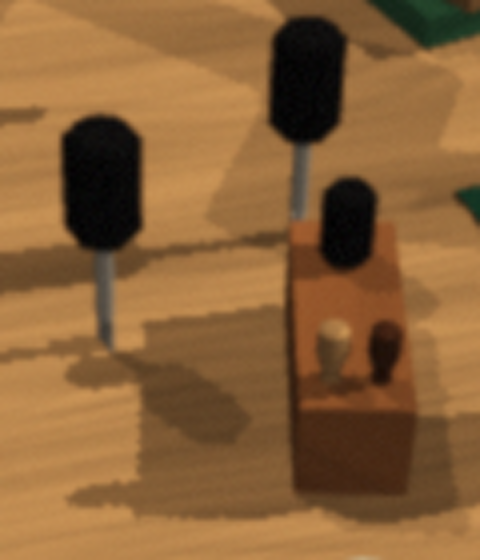

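```bash
cat >> h.py <<'E'
def plan(pos,az):
    p,r,s=tool()
    z=np.array([np.cos(az),np.sin(az),0]);y=np.array([0,0,-1.]);x=np.cross(y,z)
    Rt=R.from_matrix(np.stack([x,y,z],1))
    sh=r.inv().apply(np.array(pos)-p)/10;rv=(r.inv()*Rt).as_rotvec()
    n=max(np.linalg.norm(sh)/4.17,np.degrees(np.linalg.norm(rv))/7.16)
    print("shift cm",np.round(sh,2),"rot",np.round(rv,3),"rows>=%.1f"%n,"j",np.round(s["joints"],2),"t",s["time_s"])
def camtool():
    c=ctrl.get_calibration("wrist");p,r,s=tool();T=np.array(c["world_to_cam"])
    o=-T[:3,:3].T@T[:3,3]
    return r.inv().apply(o-p), (r.inv()*R.from_matrix(T[:3,:3].T)).as_matrix()
E
python3 - <<'E'
from h import *
np.set_printoptions(precision=3,suppress=True)
o,M=camtool();print(o);print(M)
p,r,s=tool();print(np.degrees(np.arctan2(*r.as_matrix()[[1,0],2])))
c=ctrl.get_calibration("wrist")
# place handle (485,311,90) with yaw az: want camera see it at (280,140)
for az in (0.9,1.2):
  z=np.array([np.cos(az),np.sin(az),0]);y=np.array([0,0,-1.]);x=np.cross(y,z)
  Rt=np.stack([x,y,z],1)
  d=Rt@(M@np.array([0,(150-c["cy"])/c["fy"],1]));H=np.array([485,311,115])
  tcpz=230; cam=tcpz+(Rt@o)[2]
  k=(H[2]-cam)/d[2]; pos=H-d*k-Rt@o
  print(az,pos); plan(pos,az)
E
```

```text
[ -70.393 -142.814   -1.103]
[[-0.001  0.962  0.274]
 [-0.    -0.274  0.962]
 [ 1.     0.001  0.   ]]
68.411733068364
0.9 [522.125 282.863 230.   ]
shift cm [38.14  0.13 -6.99] rot [ 0.     0.294 -0.   ] rows>=9.3 j [ 0.97  0.31  1.5   0.    1.33 -0.22] t 1.35
1.2 [528.782 295.091 230.   ]
shift cm [38.31  0.13 -5.6 ] rot [ 0.    -0.006 -0.   ] rows>=9.3 j [ 0.97  0.31  1.5   0.    1.33 -0.22] t 1.35
```

```bash
python3 -m inch '[33,0.1,-5,0,0,0, 33,0.1,-5,0,0,0, 33,0.1,-5,0,0,0, 33,0.1,-5,0,0,0, 33,0.1,-5,0,0,0, 33,0.1,-5,0,0,0, 33,0.1,-5,0,0,0, 33,0.1,-5,0,0,0]'; python3 -m inch '[3,0,0,0,0,0, 3,0,0,0,0,0, 3,0,0,0,0,0]'; cat > wl.py <<'E'
from h import *
import sys
c=None
def look(n,things=()):
    c=ctrl.get_calibration("wrist");im=ctrl.capture("wrist")
    cv2.imwrite(f"pics/{n}.png",im[:,:,::-1]);np.savez(f"pics/{n}.npz",**{k:np.array(v) for k,v in c.items()})
    for t in things: print(t,[(np.round(d["uv"],1).tolist(),round(d["score"],2)) for d in ctrl.search_frame(t,"wrist")])
    print(np.round(tool()[0],1),ctrl.sense()["time_s"])
look(sys.argv[1],sys.argv[2:])
E
python3 wl.py w1 handle hole
```

```text
time_s: 2.02
eef_pos: [482.9, 319.1, 230.4]
ee_rot: [0.695, -0.695, 0.132, -0.133]
force: [0.0, 0.0, 0.5]
grip_width: 1.003
time_s: 2.27
eef_pos: [510.0, 308.6, 229.7]
ee_rot: [-0.694, 0.695, -0.133, 0.133]
force: [-0.6, -0.0, -0.4]
grip_width: 1.0
handle [([229.9, 103.7], 0.78), ([270.9, 174.3], 0.76), ([158.6, 16.5], 0.68)]
hole []
[508.2 310.2 230.4] 2.4167
```

View pics/w1.png

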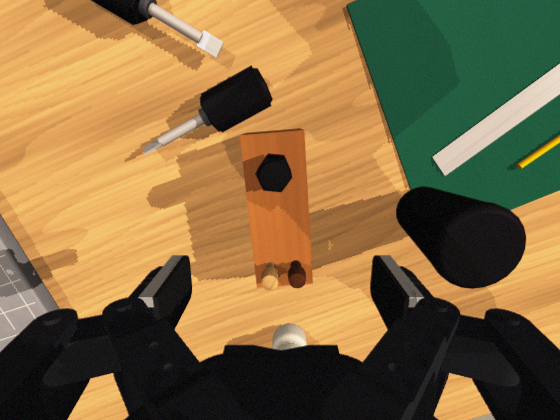

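Wrist view shows the block with its small handle at (274,173), awls at (270,275) and (297,272), and the tall drivers upper left. I'll crop the hexagon.

```bash
python3 - <<'E'
from h import *
a=cv2.imread("pics/w1.png")
cv2.imwrite("pics/w1c.png",np.hstack([cv2.resize(a[145:200,245:305],None,fx=7,fy=7,interpolation=2),cv2.resize(a[120:300,230:325],(290,385)*1)[:385]if 0 else cv2.resize(a[125:295,225:325],(226,385))]))
g=a.max(2)[145:205,245:305]; m=((g<50)*255).astype('uint8')
cs,_=cv2.findContours(m,0,1);k=max(cs,key=cv2.contourArea);print(cv2.contourArea(k),cv2.boundingRect(k))
print((cv2.approxPolyDP(k,2.5,True)[:,0]+[245,145]).tolist())
E
```

```text
934.5 (11, 9, 36, 38)
[[268, 154], [256, 172], [263, 189], [281, 191], [291, 177], [283, 156]]
```

View pics/w1c.png

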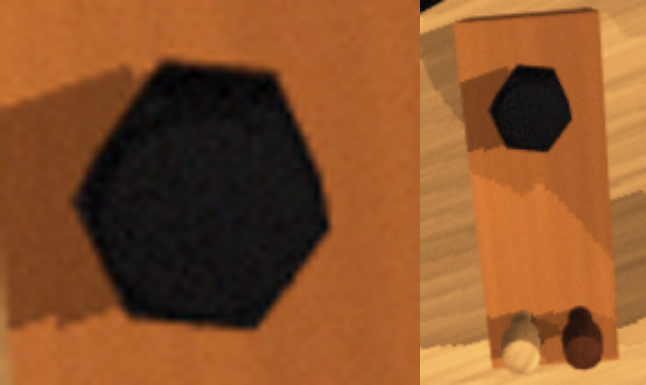

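```bash
cat > fit.py <<'E'
from h import *
from scipy.optimize import minimize
def mask(img,box,th=50):
    u0,v0,u1,v1=box;a=cv2.imread(img)[v0:v1,u0:u1]
    m=(a.max(2)<th).astype('uint8')
    n,l,st,ce=cv2.connectedComponentsWithStats(m);i=1+st[1:,4].argmax()
    return cv2.resize((l==i).astype(np.float32),None,fx=4,fy=4,interpolation=1)>.5
def hexpts(x,y,z,yaw):
    rr=14/np.cos(np.pi/6);P=[]
    for dz,f in((-24,1),(20,1),(24,.9)):
        for k in range(6):
            a=yaw+k*np.pi/3;P.append((x+f*rr*np.cos(a),y+f*rr*np.sin(a),z+dz))
    return P
def iou(v,views,z):
    t=0
    for c,m,box in views:
        q=np.array([proj(c,p) for p in hexpts(v[0],v[1],z if z is not None else v[3],v[2])])
        q=(q-np.array(box[:2]))*4+1.5
        h=cv2.convexHull(q.astype(np.float32));im=np.zeros(m.shape,np.uint8);cv2.fillPoly(im,[np.round(h*16).astype(int)],1,shift=4)
        im=im>0;t+=(im&m).sum()/(im|m).sum()
    return t/len(views)
E
python3 - <<'E'
from fit import *
W=dict(np.load("pics/w1.npz"));b1=(245,145,305,205)
T=ctrl.get_calibration("top");b2=(160,245,205,285)
m1=mask("pics/w1.png",b1);m2=mask("pics/top0.png",b2);print(m1.sum()/16,m2.sum()/16)
V1=[(W,m1,b1)];V2=[(T,m2,b2)]
for nm,V,z in(("wrist",V1,89),("top",V2,89),("both",V1+V2,89),("both z",V1+V2,None)):
  best=None
  for y0 in np.radians([0,15,30,45]):
    x0=[485,311,y0]+([89]if z is None else [])
    S=[x0]+[np.array(x0)+d for d in np.diag([6,6,.3,6][:len(x0)])]
    r=minimize(lambda v:-iou(v,V,z),x0,method="Nelder-Mead",options=dict(initial_simplex=S))
    if best is None or r.fun<best.fun:best=r
  v=best.x;print(nm,np.round(v,2),"yaw mod60",np.degrees(v[2])%60,-best.fun)
E
```

```text
986.75 212.75
wrist [484.68 310.36   1.1 ] yaw mod60 3.0246438552114228 0.9617943240768996
top [4.8489e+02 3.1044e+02 1.9000e-01] yaw mod60 11.04546815474905 0.8654434250764526
both [4.8483e+02 3.1049e+02 6.0000e-02] yaw mod60 3.502507874430357 0.9044874893941617
both z [485.19 310.2    1.09  85.87] yaw mod60 2.675727854653914 0.9135572840700334
```

```bash
python3 -c "
from h import *
plan([484.8,310.4,150],np.radians(33.2))"
```

```text
shift cm [-2.19  8.04 -0.84] rot [ 0.     0.616 -0.   ] rows>=4.9 j [ 0.35  0.47  1.27  0.    1.4  -0.84] t 2.4167
```

```bash
python3 -m inch '[-2.19,8.04,-0.84,0,0.616,0, -2.19,8.04,-0.84,0,0.616,0, -2.19,8.04,-0.84,0,0.616,0, -2.19,8.04,-0.84,0,0.616,0, -2.19,8.04,-0.84,0,0.616,0, -2.19,8.04,-0.84,0,0.616,0, -2.19,8.04,-0.84,0,0.616,0, -2.19,8.04,-0.84,0,0.616,0]'; python3 wl.py w2; python3 -c "
from h import *
plan([484.8,310.4,73],np.radians(33.2))"
```

```text
time_s: 3.08
eef_pos: [485.3, 310.1, 150.2]
ee_rot: [0.623, -0.622, 0.335, -0.336]
force: [0.1, -0.7, 0.3]
grip_width: 1.0
[485.4 310.  150.1] 3.1333
shift cm [-0.07  7.71 -0.03] rot [-0.     0.002  0.   ] rows>=1.8 j [ 0.36  0.5   1.45  0.    1.19 -0.22] t 3.1333
```

View pics/w2.png

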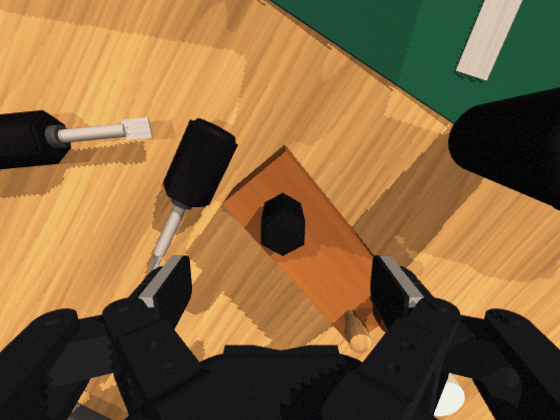

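```bash
python3 -m inch '[-0.05,3.8,0,0,0,0, -0.05,7.7,0,0,0,0, -0.05,7.7,0,0,0,0, -0.05,7.7,0,0,0,0]'; python3 -m inch '[0,0,0,0,0,0, 0,0,0,0,0,0, 0,0,0,0,0,0, 0,0,0,0,0,0, 0,0,0,0,0,0, 0,0,0,0,0,0, 0,0,0,0,0,0, 0,0,0,0,0,0]' 1 60
```

```text
time_s: 3.47
eef_pos: [484.8, 309.9, 72.4]
ee_rot: [-0.621, 0.623, -0.337, 0.336]
force: [0.3, -0.3, 1.0]
grip_width: 1.003
time_s: 4.13
eef_pos: [485.8, 310.3, 74.0]
ee_rot: [0.622, -0.621, 0.336, -0.337]
force: [-1.4, -0.8, 5.8]
grip_width: 0.315
```

```bash
python3 -m inch '[0,-2,0,0,0,0, 0,-5,0,0,0,0, 0,-9,0,0,0,0, 0,-12,0,0,0,0, 0,-12,0,0,0,0, 0,-12,0,0,0,0]' 1 80;  python3 wl.py w3 handle blade_tip hole; python3 - <<'E'
from h import *
a=cv2.imread("pics/w3.png")
cv2.imwrite("pics/w3c.png",np.hstack([a[100:400,130:430],cv2.resize(a[180:280,230:330],None,fx=3,fy=3,interpolation=2)]))
E
```

```text
time_s: 4.63
eef_pos: [485.9, 310.3, 194.3]
ee_rot: [0.623, -0.621, 0.336, -0.337]
force: [-0.2, -0.1, -1.1]
grip_width: 0.312
handle [([204.9, 166.7], 0.86), ([61.7, 134.9], 0.83), ([279.9, 285.0], 0.55)]
blade_tip [([56.1, 134.2], 0.88), ([280.8, 278.9], 0.64), ([202.6, 165.9], 0.58)]
hole [([305.7, 210.2], 0.65)]
[484.9 309.9 191.3] 4.8333
```

View pics/w3c.png

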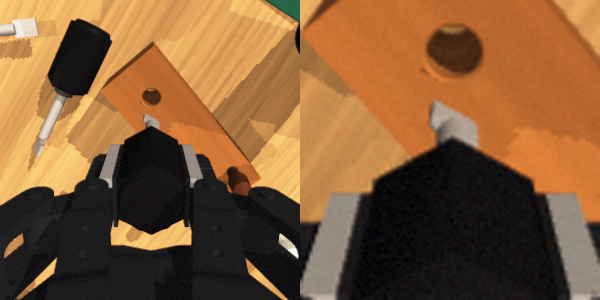

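```bash
python3 - <<'E'
from h import *
a=cv2.imread("pics/w3.png")
cv2.imwrite("pics/w3d.png",cv2.resize(a[205:235,260:300],None,fx=18,fy=18,interpolation=2))
E
```

```text
(no output)
```

View pics/w3d.png

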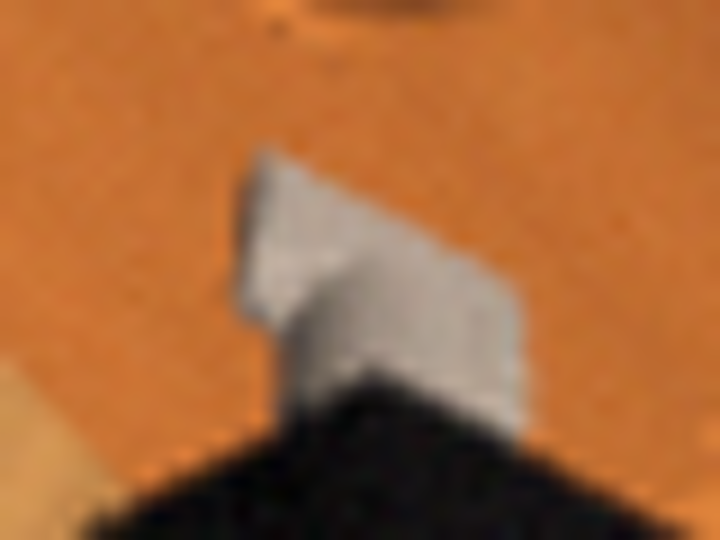

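```bash
python3 - <<'E'
from h import *
np.set_printoptions(precision=2,suppress=True)
c=dict(np.load("pics/w3.npz"));o,M=camtool()
for y in (55,60,63,66,70,75):
    q=M.T@(np.array([0,y,0])-o);print(y,c["fx"]*q[0]/q[2]+c["cx"],c["fy"]*q[1]/q[2]+c["cy"])
# hole mouth at z=65
print(onz(c,(280.7,196),65), tool()[0],R.as_matrix(tool()[1]))
print(np.degrees(np.arctan2(*R.as_matrix(tool()[1])[[1,0],2])))
E
```

```text
55 282.7025688914313 225.20099467890876
60 282.65612336660047 222.85049840265
63 282.629244181029 221.49020748496102
66 282.60307043422887 220.165617126398
70 282.5692222802339 218.45264348225817
75 282.5285146336283 216.3925274191869
[483.73 311.74  65.  ] [484.86 309.86 191.33] [[ 0.55 -0.    0.84]
 [-0.84 -0.    0.55]
 [-0.   -1.   -0.  ]]
33.11575246707591
```

The blade's edge shows at (280,217): its width lies 30° clockwise of the jaw axis. Next I carry the driver to a view of the screw.

```bash
python3 -c "
from h import *
plan([674,-106,165],np.radians(75))"
```

```text
shift cm [45.17  2.63 -6.87] rot [ 0.003 -0.731 -0.002] rows>=11.0 j [ 0.37  0.46  1.4  -0.    1.29 -0.21] t 4.8333
```

```bash
python3 -m inch '[3,0,-0.45,0,-0.08,0, 6.5,0,-1,0,-0.17,0, 10,0,-1.5,0,-0.26,0, 13.5,0,-2,0,-0.35,0, 17,0,-2.6,0,-0.44,0, 20.5,0,-3.1,0,-0.53,0, 24,0,-3.6,0,-0.62,0, 27,0,-4.1,0,-0.71,0]'; python3 -c "
from h import *
plan([674,-106,165],np.radians(75))"
```

```text
time_s: 5.5
eef_pos: [598.9, 59.3, 191.6]
ee_rot: [-0.7, 0.7, -0.099, 0.098]
force: [-0.1, 0.7, 0.5]
grip_width: 0.314
shift cm [ 11.78   2.65 -13.82] rot [ 0.001 -0.017 -0.002] rows>=4.4 j [-0.1   0.51  1.31 -0.    1.32 -1.39] t 5.5
```

```bash
python3 -m inch '[2,0.3,-2.4,0,-0.01,0, 4.5,0.9,-5.4,0,-0.015,0, 7,1.5,-8.3,0,-0.015,0, 9.5,2.1,-11,0,-0.015,0, 11.7,2.6,-13.7,0,-0.015,0, 11.7,2.6,-13.7,0,-0.015,0, 11.7,2.6,-13.7,0,-0.015,0]'; python3 wl.py w4 slot washer blade_tip
```

```text
time_s: 6.08
eef_pos: [672.3, -104.1, 164.5]
ee_rot: [0.701, -0.7, 0.096, -0.094]
force: [-0.2, 1.2, -0.4]
grip_width: 0.313
slot [([280.5, 126.1], 0.63)]
washer [([278.2, 123.4], 0.95)]
blade_tip [([280.1, 280.4], 0.73)]
[ 672.5 -101.3  167. ] 6.2833
```

View pics/w4.png

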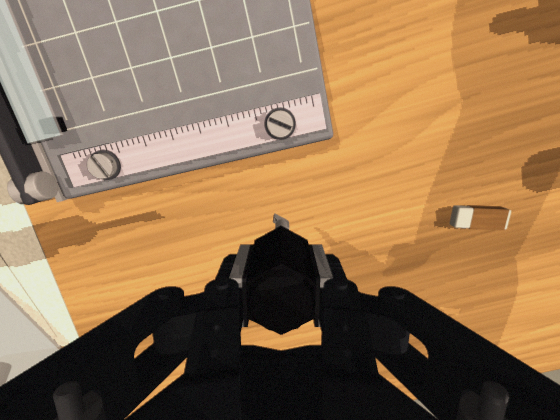

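Screw seen at (280,123), slot running down to the right like the blade. I drop 45 mm for a second, closer view.

```bash
python3 -m inch '[-1,2.2,0,0,0,0, -1,4.5,0,0,0,0, -1,4.5,0,0,0,0, -1,4.5,0,0,0,0, -1,4.5,0,0,0,0]'; python3 wl.py w5 slot washer; python3 - <<'E'
from h import *
a=cv2.imread("pics/w5.png");b=cv2.imread("pics/w4.png")
cv2.imwrite("pics/w5c.png",np.hstack([cv2.resize(b[98:148,255:305],None,fx=8,fy=8,interpolation=2),cv2.resize(a[75:135,250:310],(400,400),interpolation=2)]))
E
```

```text
time_s: 6.7
eef_pos: [663.8, -99.6, 123.6]
ee_rot: [-0.701, 0.701, -0.093, 0.095]
force: [0.4, -0.0, -0.1]
grip_width: 0.311
slot [([276.9, 137.4], 0.68)]
washer [([275.7, 136.3], 0.7)]
[ 663.7 -100.   123.4] 6.85
```

View pics/w5c.png

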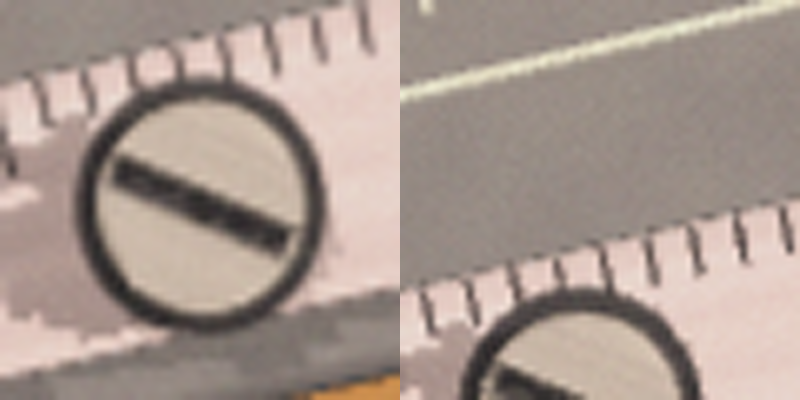

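View pics/w5.png

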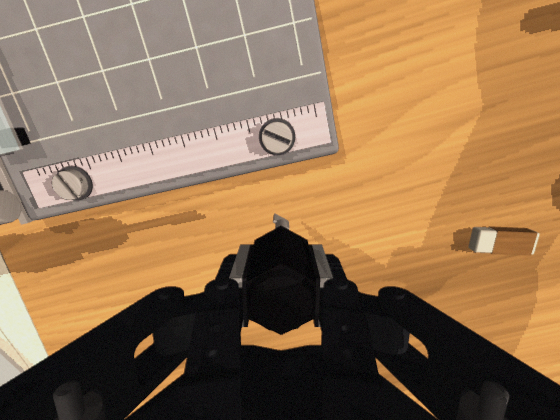

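```bash
cat > scr.py <<'E'
from h import *
def screw(n,cen,rad=24):
    a=cv2.imread(f"pics/{n}.png");g=cv2.cvtColor(a,cv2.COLOR_BGR2GRAY)
    c=dict(np.load(f"pics/{n}.npz"));u0,v0=int(cen[0]-rad),int(cen[1]-rad)
    k=6;G=cv2.resize(g[v0:v0+2*rad,u0:u0+2*rad],None,fx=k,fy=k,interpolation=cv2.INTER_CUBIC)
    m=(G<95).astype('uint8')
    nn,l,st,ce=cv2.connectedComponentsWithStats(m)
    out=[]
    for i in range(1,nn):
        if st[i,4]>300: out.append((i,st[i,4],(ce[i]+.5)/k-.5+[u0,v0]))
    for i,ar,cc in out:
        ys,xs=np.where(l==i);pts=np.stack([(xs+.5)/k-.5+u0,(ys+.5)/k-.5+v0],1)
        rr=cv2.minAreaRect(pts.astype(np.float32));print("comp",ar/k/k,cc,"rect",rr)
        if ar/k/k>100:
            cs,_=cv2.findContours((l==i).astype('uint8'),0,1);e=cv2.fitEllipse(max(cs,key=len));ec=(np.array(e[0])+.5)/k-.5+[u0,v0];print(" ellipse",ec,np.array(e[1])/k,"xyz@38",onz(c,ec,38.))
        w,V=np.linalg.eigh(np.cov(pts.T));d=V[:,1];L=2*np.sqrt(w[1])
        A=onz(c,cc-d*5,46.);B=onz(c,cc+d*5,46.)
        print("  az",np.degrees(np.arctan2(*(B-A)[[1,0]]))%180,"center@46",(A+B)/2,"len mm",np.linalg.norm(B-A)/10*np.sqrt(12*w[1]))
E
python3 - <<'E'
from scr import *
np.set_printoptions(precision=2,suppress=True)
print(tool()[0],np.degrees(np.arctan2(*tool()[1].as_matrix()[[1,0],2])))
for n,c in(("w4",(280,123)),("w5",(276,137))):
    print(n);screw(n,c)
W4=dict(np.load("pics/w4.npz"));W5=dict(np.load("pics/w5.npz"))
E
```

```text
[ 663.71 -100.02  123.42] 74.67136499421088
w4
comp 193.33333333333334 [278.44 124.33] rect ((279.4687194824219, 123.48236083984375), (31.095243453979492, 31.583011627197266), 37.56861114501953)
 ellipse [279.51 123.56] [30.58 31.68] xyz@38 [605.9  -87.74  38.  ]
  az 173.55848260963654 center@46 [606.24 -88.73  46.  ] len mm 29.318035240513368
comp 79.19444444444444 [279.59 123.22] rect ((279.4569396972656, 123.20466613769531), (23.41965103149414, 3.8151817321777344), 23.702613830566406)
  az 52.002268538813325 center@46 [605.62 -87.56  46.  ] len mm 19.045051875666058
w5
comp 273.47222222222223 [275.86 135.81] rect ((276.48211669921875, 136.4541473388672), (36.46947479248047, 36.74256134033203), 34.99204635620117)
 ellipse [276.58 136.53] [35.85 36.88] xyz@38 [605.85 -87.94  38.  ]
  az 164.29726123168595 center@46 [604.88 -88.09  46.  ] len mm 29.101649985240453
comp 109.77777777777777 [276.63 136.64] rect ((276.46527099609375, 136.62982177734375), (27.439002990722656, 4.6318769454956055), 23.49860191345215)
 ellipse [277.06 136.84] [ 4.3  38.92] xyz@38 [606.16 -87.65  38.  ]
  az 51.87264252982095 center@46 [605.57 -87.71  46.  ] len mm 19.134717742562316
```

```bash
python3 - <<'E'
from h import *
a=cv2.imread("pics/w5.png");b=cv2.imread("pics/w4.png")
cv2.imwrite("pics/w5d.png",np.hstack([cv2.resize(b[208:234,266:296],(400,347),interpolation=2),cv2.resize(a[208:234,266:296],(400,347),interpolation=2)]))
W4=dict(np.load("pics/w4.npz"));W5=dict(np.load("pics/w5.npz"))
print(tri([(W4,(279.6,123.3)),(W5,(276.6,136.6))]))
E
```

```text
(array([605.63803316, -87.6694668 ,  44.66811727]), [0.10340612527233282, 0.10340612527234909])
```

View pics/w5d.png

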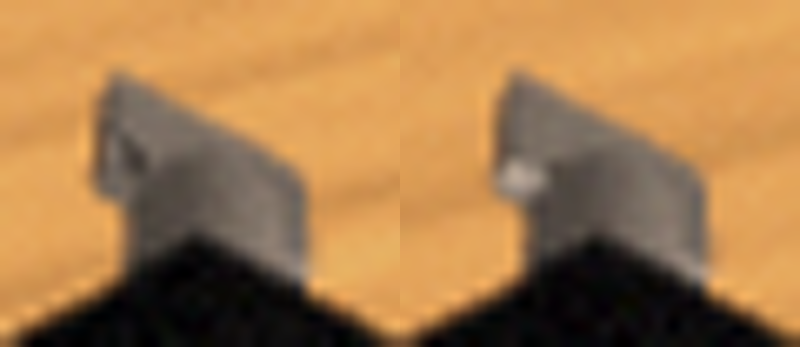

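```bash
python3 - <<'E'
from h import *
np.set_printoptions(precision=2,suppress=True)
c=dict(np.load("pics/w5.npz"));p,r,s=tool();o,M=camtool()
def bt(uv,Y):
    d=M@np.array([(uv[0]-c["cx"])/c["fx"],(uv[1]-c["cy"])/c["fy"],1]);return o+d*(Y-o[1])/d[1]
f=lambda X,Y:((X+.5)/13.33-.5+266,(Y+.5)/13.35-.5+208)
for Y in(67,69,71):
    L,Rr,B=bt(f(118,72),Y),bt(f(302,168),Y),bt(f(97,108),Y)
    d=Rr-L;print(Y,"width",np.linalg.norm(d),"ang",np.degrees(np.arctan2(d[0],d[2])),"mid",(L+Rr)/2+(B-L)/2)
E
```

```text
67 width 11.436613894119741 ang 28.622734066943202 mid [-2.33 67.   -1.03]
69 width 11.545614850094767 ang 28.622734066943167 mid [-1.68 69.   -1.03]
71 width 11.654615806069797 ang 28.622734066943192 mid [-1.03 71.   -1.03]
```

```bash
cat >> h.py <<'E'
def tipplan(P,az,tip=(-1.7,69,-1.0)):
    z=np.array([np.cos(az),np.sin(az),0]);y=np.array([0,0,-1.]);x=np.cross(y,z)
    pos=np.array(P)-np.stack([x,y,z],1)@np.array(tip);print("tcp",np.round(pos,1));plan(pos,az)
E
python3 -c "
from h import *
tipplan([605.7,-87.75,57],np.radians(81.2))"
```

```text
tcp [607.5 -87.  126. ]
shift cm [-5.76 -0.27 -0.23] rot [ 0.    -0.114  0.002] rows>=1.4 j [-0.32  0.72  1.14 -0.    1.28 -1.63] t 6.85
```

```bash
python3 -m inch '[-1.5,-0.27,-0.1,0,-0.06,0, -3,-0.27,-0.15,0,-0.114,0, -4.5,-0.27,-0.2,0,-0.114,0, -5.76,-0.27,-0.23,0,-0.114,0, -5.76,-0.27,-0.23,0,-0.114,0, -5.76,-0.27,-0.23,0,-0.114,0, -5.76,-0.27,-0.23,0,-0.114,0]'; python3 wl.py w6;python3 - <<'E'
from h import *
a=cv2.imread("pics/w6.png")
cv2.imwrite("pics/w6c.png",np.hstack([cv2.resize(a[190:240,250:310],(600,500),interpolation=2)]))
plan([607.5,-87,126],np.radians(81.2))
E
```

```text
time_s: 7.43
eef_pos: [607.7, -87.3, 125.2]
ee_rot: [-0.705, 0.705, -0.054, 0.055]
force: [0.0, 0.8, -1.0]
grip_width: 0.315
[607.7 -87.3 124.9] 7.4833
shift cm [-0.02 -0.11  0.02] rot [ 0.    -0.     0.001] rows>=0.0 j [-0.33  0.6   1.35 -0.    1.19 -1.75] t 7.4833
```

View pics/w6c.png

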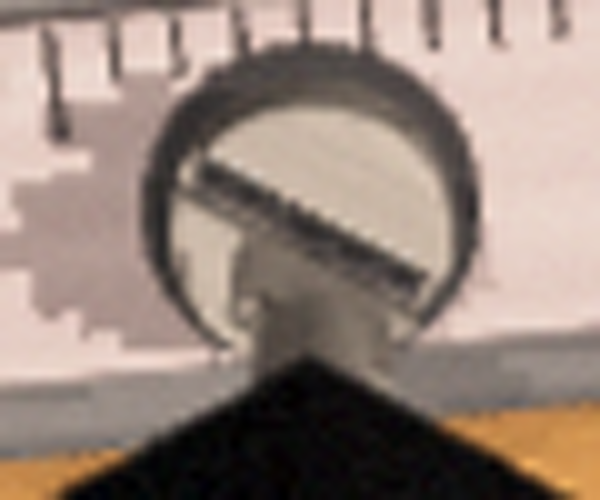

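```bash
python3 - <<'E'
from h import *
np.set_printoptions(precision=2,suppress=True)
c=dict(np.load("pics/w6.npz"))
for P in([605.7,-87.75,46],[605.7,-87.75,42],[605.7,-87.75,57]): print(proj(c,P))
print(onz(c,(281.3,211.7),46.))
E
```

```text
[280.69 213.43]
[280.69 211.91]
[280.69 217.89]
[604.4  -87.08  46.  ]
```

```bash
cat > prof.py <<'E'
from h import *
import sys
def prof(n,P,az,trange,ss=np.arange(-8,8.01,.5)):
    g=cv2.cvtColor(cv2.imread(f"pics/{n}.png"),cv2.COLOR_BGR2GRAY).astype(np.float32)
    c=dict(np.load(f"pics/{n}.npz"));d=np.array([np.cos(az),np.sin(az),0]);nn=np.array([-np.sin(az),np.cos(az),0])
    out=[]
    for t in trange:
        q=np.array([proj(c,np.array(P)+d*s+nn*t) for s in ss]).astype(np.float32)
        out.append(cv2.remap(g,q[:,0].reshape(1,-1),q[:,1].reshape(1,-1),1).mean())
    return np.array(out)
E
python3 - <<'E'
from prof import *
t=np.arange(-5,5.1,.5)
for n in("w4","w5","w6"):
    print(n,[int(x) for x in prof(n,[605.7,-87.75,46],np.radians(51.9),t)])
print(t)
E
```

```text
w4 [189, 189, 188, 187, 185, 178, 154, 117, 83, 65, 58, 55, 64, 93, 137, 175, 186, 187, 187, 186, 186]
w5 [188, 188, 186, 186, 184, 173, 143, 110, 80, 64, 58, 53, 60, 94, 149, 184, 186, 186, 186, 185, 184]
w6 [124, 124, 124, 125, 126, 124, 115, 102, 94, 87, 73, 63, 65, 91, 142, 181, 188, 188, 187, 186, 185]
[-5.  -4.5 -4.  -3.5 -3.  -2.5 -2.  -1.5 -1.  -0.5  0.   0.5  1.   1.5
  2.   2.5  3.   3.5  4.   4.5  5. ]
```

```bash
python3 -m inch '[0,0.3,0,0,0,0, 0,0.6,0,0,0,0, 0,0.6,0,0,0,0, 0,0.6,0,0,0,0]'; python3 wl.py w7;python3 - <<'E'
from prof import *
a=cv2.imread("pics/w7.png")
cv2.imwrite("pics/w7c.png",np.hstack([cv2.resize(a[195:235,256:306],(750,600),interpolation=2)]))
t=np.arange(-5,5.1,.5)
print([int(x) for x in prof("w7",[605.7,-87.75,46],np.radians(51.9),t,np.arange(-5,5.1,.5))])
print([int(x) for x in prof("w6",[605.7,-87.75,46],np.radians(51.9),t,np.arange(-5,5.1,.5))])
print(tool()[2]["force"])
E
```

```text
time_s: 7.82
eef_pos: [606.9, -87.0, 118.1]
ee_rot: [0.705, -0.705, 0.055, -0.054]
force: [-0.2, -0.1, -0.6]
grip_width: 0.317
[607.  -87.  118.4] 7.8667
[77, 83, 85, 85, 86, 90, 96, 102, 105, 107, 108, 102, 90, 94, 139, 180, 187, 188, 187, 186, 185]
[107, 108, 109, 111, 114, 114, 110, 98, 89, 82, 70, 61, 65, 91, 142, 181, 187, 188, 188, 186, 185]
[-0.82013412 -0.44683962 -0.41691089]
```

View pics/w7c.png

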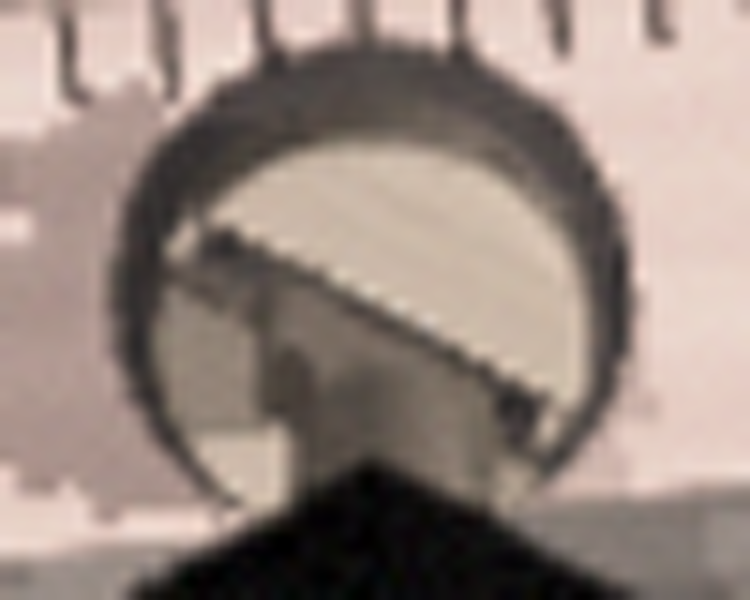

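```bash
for i in 1; do python3 -m inch '[0.04,0.1,-0.02,0,0,0, 0.04,0.2,-0.02,0,0,0, 0.04,0.2,-0.02,0,0,0]'; python3 -m inch '[0,0.07,0,0,0,0, 0,0.15,0,0,0,0, 0,0.15,0,0,0,0]'; done;python3 -c "
from h import *
for i in range(3): print(tool()[2]['force'],tool()[0])"
```

```text
time_s: 8.12
eef_pos: [607.2, -87.2, 116.4]
ee_rot: [0.705, -0.705, 0.054, -0.054]
force: [-0.5, -0.1, -1.2]
grip_width: 0.321
time_s: 8.37
eef_pos: [607.2, -87.2, 114.9]
ee_rot: [0.705, -0.705, 0.054, -0.054]
force: [0.0, 0.3, -1.2]
grip_width: 0.316
[ 0.02423323  0.28195102 -1.23522561] [607.21937002 -87.21807674 114.93782331]
[ 0.02423323  0.28195102 -1.23522561] [607.21937002 -87.21807674 114.93782331]
[ 0.02423323  0.28195102 -1.23522561] [607.21937002 -87.21807674 114.93782331]
```

```bash
for i in 1; do python3 -m inch '[0,0.05,0,0,0,0, 0,0.1,0,0,0,0, 0,0.1,0,0,0,0]'; python3 -m inch '[0,0.05,0,0,0,0, 0,0.1,0,0,0,0, 0,0.1,0,0,0,0]'; done; python3 wl.py w8; python3 - <<'E'
from prof import *
a=cv2.imread("pics/w8.png")
cv2.imwrite("pics/w8c.png",np.hstack([cv2.resize(a[195:235,256:306],(750,600),interpolation=2)]))
E
```

```text
time_s: 8.62
eef_pos: [607.3, -87.2, 114.0]
ee_rot: [0.705, -0.705, 0.054, -0.054]
force: [-0.2, 0.4, -0.7]
grip_width: 0.314
time_s: 8.87
eef_pos: [607.3, -87.2, 113.0]
ee_rot: [0.705, -0.705, 0.054, -0.054]
force: [-0.7, -0.8, -1.1]
grip_width: 0.313
[607.3 -87.2 113. ] 8.9167
```

View pics/w8c.png

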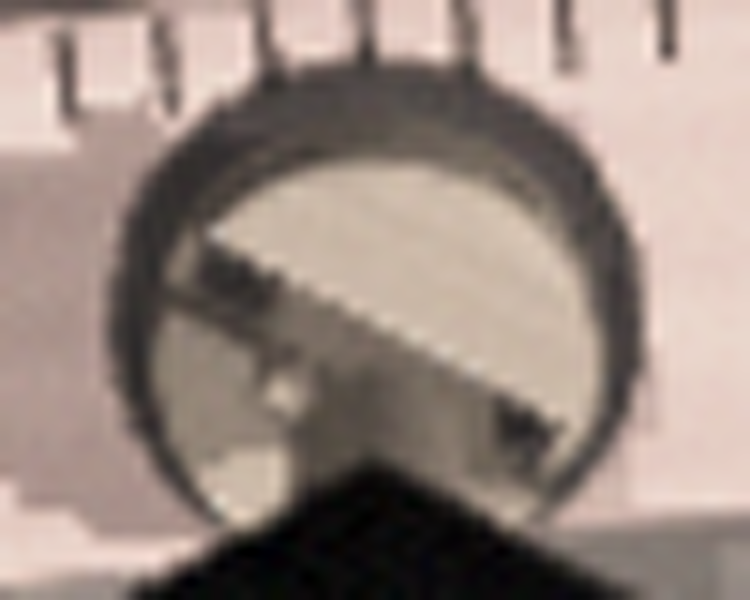

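The blade sits in line with the slot between its dark ends, (273,213) to (291,223) in the full picture. I keep lowering until I feel the floor.

```bash
python3 -m inch '[0,0.05,0,0,0,0, 0,0.05,0,0,0,0, 0,0.1,0,0,0,0, 0,0.1,0,0,0,0]';  python3 -m inch '[0,0.03,0,0,0,0, 0,0.05,0,0,0,0, 0,0.05,0,0,0,0, 0,0.05,0,0,0,0]'
```

```text
time_s: 9.25
eef_pos: [607.3, -87.2, 112.0]
ee_rot: [0.705, -0.705, 0.054, -0.054]
force: [-0.6, 0.3, -0.9]
grip_width: 0.316
time_s: 9.58
eef_pos: [607.3, -87.2, 111.6]
ee_rot: [0.705, -0.705, 0.054, -0.054]
force: [-0.4, -1.2, -0.3]
grip_width: 0.316
```

```bash
python3 -m inch '[0,0.03,0,0,0,0, 0,0.05,0,0,0,0, 0,0.05,0,0,0,0, 0,0.05,0,0,0,0]';  python3 -m inch '[0,0.03,0,0,0,0, 0,0.05,0,0,0,0, 0,0.05,0,0,0,0, 0,0.05,0,0,0,0]'
```

```text
time_s: 9.92
eef_pos: [607.3, -87.2, 111.1]
ee_rot: [0.705, -0.705, 0.054, -0.054]
force: [-0.4, 0.2, -0.5]
grip_width: 0.318
time_s: 10.25
eef_pos: [607.4, -87.2, 110.9]
ee_rot: [-0.705, 0.705, -0.054, 0.054]
force: [-0.4, 0.8, 2.3]
grip_width: 0.315
```

Contact at TCP z 110.9, which matches tip depth 69 and slot floor 42, so the blade is right down. Now I press.

```bash
python3 -m inch '[0,0.02,0,0,0,0, 0,0.04,0,0,0,0, 0,0.04,0,0,0,0, 0,0.04,0,0,0,0]';  python3 -c "
from h import *
s=ctrl.sense();print(s['wrist_torque'],s['force'],s['joints'])"
```

```text
time_s: 10.58
eef_pos: [607.5, -87.3, 110.8]
ee_rot: [-0.705, 0.705, -0.054, 0.055]
force: [-1.9, 1.0, 6.0]
grip_width: 0.316
[0.09948899 0.37442886 0.03086304] [-1.85247727  0.98090401  5.96004856] [-3.33354180e-01  6.14706661e-01  1.36475800e+00  2.51646198e-05
  1.16137318e+00 -1.75038963e+00]
```

```bash
cat > t.py <<'E'
from h import *
s=ctrl.sense();r=tool()[1].as_matrix();print("tq",np.round(s["wrist_torque"],3),"F",np.round(s["force"],1),"az",round(float(np.arctan2(r[1,2],r[0,2])),3),"j6",round(float(s["joints"][5]),3),"tau6",round(float(s["tau"][5]),3),"p",np.round(tool()[0],1),"tilt",np.round(r[:2,1],4))
E
python3 -m inch '[0,0.02,0,0,0,0, 0,0.02,0,0,0.04,0, 0,0.02,0,0,0.08,0, 0,0.02,0,0,0.08,0, 0,0.02,0,0,0.08,0]';python3 t.py;python3 -m inch '[0,0,0,0,0.04,0, 0,0,0,0,0.08,0, 0,0,0,0,0.08,0, 0,0,0,0,0.08,0]';python3 t.py
```

```text
time_s: 11.0
eef_pos: [607.8, -87.4, 110.8]
ee_rot: [-0.702, 0.702, -0.082, 0.083]
force: [-0.7, 0.8, 6.6]
grip_width: 0.319
tq [0.025 0.151 0.01 ] F [-0.7  0.8  6.6] az 1.337 j6 -1.67 tau6 0.092 p [607.8 -87.4 110.8] tilt [ 0.0016 -0.0007]
time_s: 11.33
eef_pos: [607.8, -87.5, 110.8]
ee_rot: [-0.698, 0.699, -0.11, 0.111]
force: [-0.9, 0.3, 5.2]
grip_width: 0.314
tq [-0.043  0.065  0.003] F [-0.9  0.3  5.2] az 1.257 j6 -1.59 tau6 0.106 p [607.8 -87.5 110.8] tilt [ 0.0019 -0.0008]
```

```bash

python3 -m inch '[0,0.03,0,0,0.03,0, 0,0.03,0,0,0.06,0, 0,0.03,0,0,0.06,0, 0,0.03,0,0,0.06,0]';python3 t.py;python3 -m inch '[0,0,0,0,0.04,0, 0,0,0,0,0.08,0, 0,0,0,0,0.08,0, 0,0,0,0,0.08,0]';python3 t.py
```

```text
time_s: 11.67
eef_pos: [607.9, -87.5, 110.8]
ee_rot: [-0.695, 0.695, -0.131, 0.132]
force: [-0.7, -0.4, 7.7]
grip_width: 0.317
tq [0.008 0.211 0.046] F [-0.7 -0.4  7.7] az 1.197 j6 -1.53 tau6 0.118 p [607.9 -87.5 110.8] tilt [ 0.0021 -0.0009]
time_s: 12.0
eef_pos: [607.9, -87.5, 110.8]
ee_rot: [-0.689, 0.689, -0.158, 0.16]
force: [-1.6, 0.1, 7.4]
grip_width: 0.32
tq [-0.026  0.243  0.062] F [-1.6  0.1  7.4] az 1.117 j6 -1.45 tau6 0.141 p [607.9 -87.5 110.8] tilt [ 0.0021 -0.001 ]
```

```bash

python3 -m inch '[0,0,0,0,0.03,0, 0,0,0,0,0.06,0, 0,0,0,0,0.08,0, 0,0,0,0,0.08,0]';python3 t.py;python3 -m inch '[0,0,0,0,0.04,0, 0,0,0,0,0.08,0, 0,0,0,0,0.08,0, 0,0,0,0,0.08,0]';python3 t.py; python3 -m inch '[0,0,0,0,0.04,0, 0,0,0,0,0.08,0, 0,0,0,0,0.08,0, 0,0,0,0,0.08,0]';python3 t.py; python3 wl.py w9; python3 - <<'E'
from prof import *
a=cv2.imread("pics/w9.png")
cv2.imwrite("pics/w9c.png",np.hstack([cv2.resize(a[195:235,256:306],(750,600),interpolation=2)]))
E
```

```text
time_s: 12.33
eef_pos: [607.9, -87.6, 110.8]
ee_rot: [-0.682, 0.682, -0.186, 0.188]
force: [-1.1, 0.4, 8.0]
grip_width: 0.315
tq [-0.05   0.244  0.039] F [-1.1  0.4  8. ] az 1.036 j6 -1.369 tau6 0.342 p [607.9 -87.6 110.8] tilt [ 0.002 -0.001]
time_s: 12.67
eef_pos: [607.8, -87.6, 110.8]
ee_rot: [-0.674, 0.674, -0.213, 0.214]
force: [-0.7, -1.1, 7.3]
grip_width: 0.316
tq [-0.129  0.261  0.064] F [-0.7 -1.1  7.3] az 0.957 j6 -1.29 tau6 0.14 p [607.8 -87.6 110.8] tilt [ 0.002  -0.0011]
time_s: 13.0
eef_pos: [607.8, -87.7, 110.8]
ee_rot: [-0.665, 0.665, -0.24, 0.241]
force: [-1.8, -0.5, 7.9]
grip_width: 0.321
tq [-0.127  0.327  0.08 ] F [-1.8 -0.5  7.9] az 0.877 j6 -1.21 tau6 0.141 p [607.8 -87.7 110.8] tilt [ 0.0019 -0.0012]
[607.8 -87.6 110.8] 13.05
```

View pics/w9c.png

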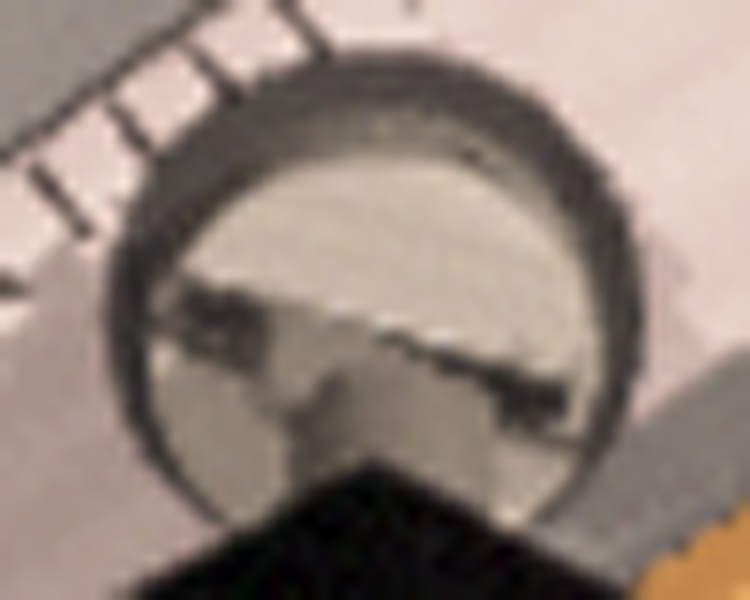

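```bash

python3 -m inch '[0,0,0,0,0.03,0, 0,0,0,0,0.06,0, 0,0,0,0,0.06,0, 0,0,0,0,0.06,0]';python3 t.py;for i in 1 ; do python3 -m inch '[0,0,0,0,0.02,0, 0,0,0,0,0.04,0, 0,0,0,0,0.04,0]'|grep -v -e grip -e rot;python3 t.py; done; python3 -m inch '[0,0,0,0,0.02,0, 0,0,0,0,0.04,0, 0,0,0,0,0.04,0]'|grep time;python3 t.py
```

```text
time_s: 13.38
eef_pos: [607.8, -87.7, 110.8]
ee_rot: [-0.657, 0.658, -0.26, 0.261]
force: [-2.2, -0.1, 7.2]
grip_width: 0.317
tq [-0.146  0.339  0.126] F [-2.2 -0.1  7.2] az 0.817 j6 -1.15 tau6 0.121 p [607.8 -87.7 110.8] tilt [ 0.0018 -0.0012]
time_s: 13.63
eef_pos: [607.8, -87.7, 110.8]
force: [-0.7, -0.5, 7.9]
tq [-0.21   0.37   0.025] F [-0.7 -0.5  7.9] az 0.776 j6 -1.109 tau6 0.319 p [607.8 -87.7 110.8] tilt [ 0.0018 -0.0012]
time_s: 13.88
tq [-0.221  0.377  0.073] F [-2.  -1.5  8.8] az 0.736 j6 -1.069 tau6 0.319 p [607.8 -87.7 110.8] tilt [ 0.0017 -0.0013]
```

```bash
cat > av.py <<'E'
from h import *
import sys
q=[];f=[];t6=[]
for i in range(int(sys.argv[1]) if len(sys.argv)>1 else 8):
    ctrl.capture("wrist");s=ctrl.sense();q.append(s["wrist_torque"]);f.append(s["force"]);t6.append(s["tau"][5])
q=np.array(q);f=np.array(f);r=tool()[1].as_matrix()
print("tq",np.round(q.mean(0),3),"sd",round(float(q[:,2].std()),3),"F",np.round(f.mean(0),1),"tau6",np.round(np.mean(t6),3),"az",round(float(np.arctan2(r[1,2],r[0,2])),3),"p",np.round(tool()[0],1),"t",s["time_s"])
E
python3 av.py; python3 -m inch '[0,0,0,0,0.02,0, 0,0,0,0,0.04,0, 0,0,0,0,0.04,0]'|grep time;python3 av.py 6
```

```text
tq [-0.188  0.363  0.064] sd 0.026 F [-1.4 -1.   8. ] tau6 0.076 az 0.737 p [607.8 -87.7 110.8] t 14.2833
time_s: 14.53
tq [-0.208  0.407  0.041] sd 0.023 F [-1.5 -0.9  8.1] tau6 0.082 az 0.697 p [607.7 -87.7 110.8] t 14.8333
```

```bash
python3 -m inch '[0,0,0,0,0.015,0, 0,0,0,0,0.03,0, 0,0,0,0,0.03,0]'|grep time;python3 av.py 5; python3 -m inch '[0,0,0,0,0.015,0, 0,0,0,0,0.03,0, 0,0,0,0,0.03,0]'|grep time;python3 av.py 5
```

```text
time_s: 15.08
tq [-0.202  0.415  0.046] sd 0.024 F [-1.4 -1.1  7.8] tau6 0.08 az 0.667 p [607.7 -87.7 110.7] t 15.3333
time_s: 15.58
tq [-0.218  0.433  0.067] sd 0.02 F [-1.7 -1.2  8.2] tau6 0.081 az 0.637 p [607.7 -87.7 110.8] t 15.8333
```

```bash
python3 -m inch '[0,0,0,0,0.015,0, 0,0,0,0,0.03,0, 0,0,0,0,0.03,0]'|grep time;python3 av.py 5
```

```text
time_s: 16.08
tq [-0.215  0.442  0.064] sd 0.014 F [-2.1 -1.4  8. ] tau6 0.081 az 0.607 p [607.7 -87.7 110.8] t 16.3333
```

```bash
python3 -m inch '[0,0,0,0,0.015,0, 0,0,0,0,0.03,0, 0,0,0,0,0.03,0]'|grep time;python3 av.py 4; python3 -m inch '[0,0,0,0,0.015,0, 0,0,0,0,0.03,0, 0,0,0,0,0.03,0]'|grep time;python3 av.py 4
```

```text
time_s: 16.58
tq [-0.245  0.461  0.068] sd 0.029 F [-2.1 -1.1  8.4] tau6 0.086 az 0.577 p [607.7 -87.8 110.8] t 16.7833
time_s: 17.03
tq [-0.261  0.462  0.058] sd 0.024 F [-2.3 -0.6  8.2] tau6 0.096 az 0.547 p [607.7 -87.7 110.8] t 17.2333
```

```bash
python3 -m inch '[0,0,0,0,0.015,0, 0,0,0,0,0.03,0, 0,0,0,0,0.03,0]'|grep time;python3 av.py 4
```

```text
time_s: 17.48
tq [-0.242  0.445  0.111] sd 0.033 F [-1.8 -1.1  8.7] tau6 0.12 az 0.517 p [607.7 -87.7 110.8] t 17.6833
```

```bash
python3 -m inch '[0,0,0,0,0.015,0, 0,0,0,0,0.03,0, 0,0,0,0,0.03,0]'|grep time;python3 av.py 4
```

```text
time_s: 17.93
tq [-0.249  0.449  0.119] sd 0.03 F [-1.8 -1.   8.3] tau6 0.147 az 0.487 p [607.7 -87.7 110.8] t 18.1333
```

```bash
python3 -m inch '[0,0,0,0,0.015,0, 0,0,0,0,0.03,0, 0,0,0,0,0.03,0]'|grep time;python3 av.py 6
```

```text
time_s: 18.38
tq [-0.259  0.485  0.174] sd 0.041 F [-2.1 -0.9  8.3] tau6 0.168 az 0.457 p [607.7 -87.7 110.8] t 18.6833
```

```bash
python3 -m inch '[0,0,0,0,0.015,0, 0,0,0,0,0.03,0, 0,0,0,0,0.03,0]'|grep time;python3 av.py 8
```

```text
time_s: 18.93
tq [-0.204  0.327  0.149] sd 0.041 F [-1.3 -0.6  7.7] tau6 0.169 az 0.427 p [607.8 -87.7 110.8] t 19.3333
```

```bash
python3 wl.py w10; python3 - <<'E'
from prof import *
a=cv2.imread("pics/w10.png")
cv2.imwrite("pics/w10c.png",np.hstack([cv2.resize(a[195:235,256:306],(500,400),interpolation=2),cv2.resize(a[200:350,205:355],(300,300))[:,:].repeat(1,0) if 0 else cv2.resize(a[200:350,205:305],(266,400))]))
E
```

```text
[607.8 -87.7 110.8] 19.3833
```

View pics/w10c.png

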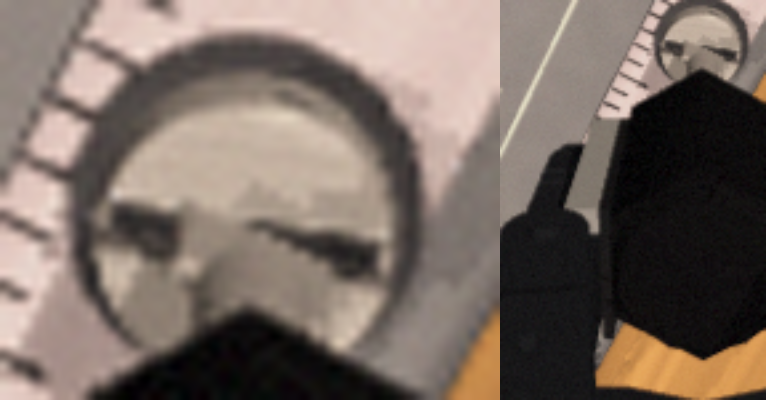

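```bash
python3 -m inch '[0,0,0,0,0,0, 0,0,0,0,0,0]' 1 120|grep -e time -e grip;python3 av.py 6;python3 -m inch '[0,0,0,0,0.02,0, 0,0,0,0,0.02,0]'|grep time;python3 av.py 8
```

```text
time_s: 19.55
grip_width: 0.309
tq [-0.198  0.369  0.155] sd 0.012 F [-1.7 -1.   8.5] tau6 0.156 az 0.427 p [607.8 -87.7 110.9] t 19.85
time_s: 20.02
tq [-0.183  0.341  0.188] sd 0.036 F [-1.5 -0.8  8.6] tau6 0.194 az 0.407 p [607.8 -87.7 110.9] t 20.4167
```

```bash
python3 -m inch '[0,0,0,0,0.01,0, 0,0,0,0,0.01,0]'|grep time;python3 av.py 12
```

```text
time_s: 20.58
tq [-0.172  0.329  0.191] sd 0.026 F [-1.2 -0.5  8.2] tau6 0.197 az 0.397 p [607.8 -87.7 110.9] t 21.1833
```

```bash
python3 -m inch '[0,0,0,0,0.015,0, 0,0,0,0,0.015,0]'|grep time;python3 av.py 10
```

```text
time_s: 21.35
tq [-0.177  0.33   0.213] sd 0.019 F [-1.2 -0.7  8.5] tau6 0.219 az 0.382 p [607.8 -87.7 110.9] t 21.85
```

The torque rose at once from az 0.55 on and now stands at 0.21 N m. I back off the wind-up within the slot's play, then lift straight up.

```bash
python3 -m inch '[0,0,0,0,-0.05,0, 0,0,0,0,-0.1,0, 0,0,0,0,-0.1,0]'|grep time;python3 av.py 4;python3 -m inch '[0,0,0,0,-0.04,0, 0,0,0,0,-0.04,0]'|grep time;python3 av.py 4
```

```text
time_s: 22.1
tq [-0.132  0.314  0.078] sd 0.007 F [-1.3 -0.5  7.9] tau6 0.0 az 0.482 p [607.9 -87.7 110.9] t 22.3
time_s: 22.47
tq [-0.139  0.251  0.051] sd 0.006 F [-1.1 -0.5  7.7] tau6 -0.01 az 0.522 p [607.9 -87.7 110.9] t 22.6667
```

```bash
python3 -m inch '[0,-0.2,0,0,0,0, 0,-0.5,0,0,0,0, 0,-1,0,0,0,0, 0,-2.5,0,0,0,0, 0,-5,0,0,0,0, 0,-8,0,0,0,0, 0,-8,0,0,0,0, 0,-8,0,0,0,0]'; python3 av.py 3; python3 wl.py w11 slot handle; python3 - <<'E'
from prof import *
a=cv2.imread("pics/w11.png")
cv2.imwrite("pics/w11c.png",np.hstack([cv2.resize(a[200:235,260:310],(500,350),interpolation=2),cv2.resize(a[195:345,205:355],(350,350))]))
E
```

```text
time_s: 23.33
eef_pos: [607.8, -87.2, 191.4]
ee_rot: [0.612, -0.612, 0.353, -0.355]
force: [0.8, 0.5, -1.1]
grip_width: 0.309
tq [0.019 0.021 0.045] sd 0.02 F [-0.1 -0.2 -1.6] tau6 0.0 az 0.522 p [606.7 -87.  188.5] t 23.4833
slot [([280.4, 195.1], 0.85), ([281.8, 280.6], 0.51)]
handle [([277.7, 283.5], 0.91)]
[607.  -87.1 188.8] 23.6333
```

View pics/w11c.png

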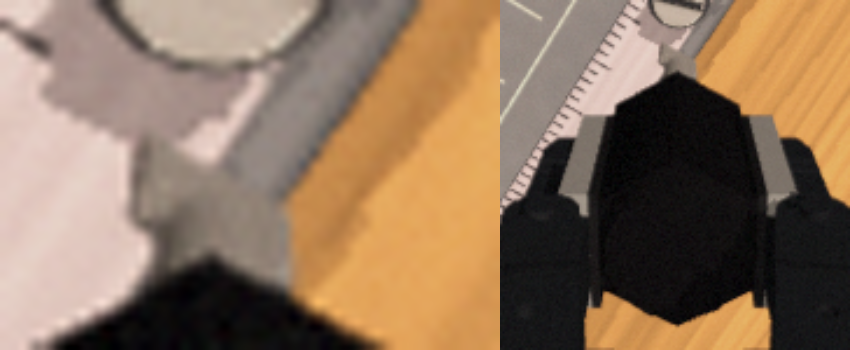

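View pics/w11.png

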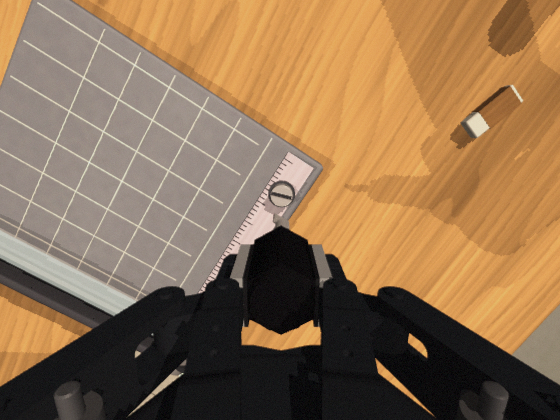

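```bash
python3 av.py 10; python3 - <<'E'
from scr import *
np.set_printoptions(precision=2,suppress=True)
screw("w11",(281,194),16)
E
```

```text
tq [-0.    -0.008  0.013] sd 0.028 F [-0.2  0.  -1. ] tau6 0.0 az 0.522 p [607.3 -87.2 189.7] t 24.1333
comp 186.33333333333334 [280.74 191.28] rect ((281.23858642578125, 192.56434631347656), (23.710386276245117, 26.528413772583008), 88.74097442626953)
 ellipse [281.34 193.  ] [23.68 24.61] xyz@38 [605.64 -87.    38.  ]
  az 25.738236939307882 center@46 [603.35 -84.19  46.  ] len mm 27.95007230018216
```

```bash
python3 - <<'E'
from prof import *
for n in("w5","w11"):
    A=np.arange(0,180,1.);v=[prof(n,[605.7,-87.75,46],np.radians(a),[0],np.arange(-7,7.1,.5))[0] for a in A];print(n,A[int(np.argmin(v))],min(v))
plan([485.6,310.2,193],np.radians(33.1))
E
```

```text
w5 48.0 57.399513
w11 16.0 53.778557
shift cm [-40.52  -0.33   9.27] rot [ 0.    -0.056  0.   ] rows>=10.0 j [-0.33  0.54  1.27 -0.    1.33 -0.86] t 24.1333
```

```bash
python3 -m inch '[-3.3,-0.3,0.8,0,-0.01,0, -6.8,-0.3,1.6,0,-0.03,0, -10.3,-0.3,2.4,0,-0.05,0, -13.8,-0.3,3.2,0,-0.056,0, -17.3,-0.3,4,0,-0.056,0, -20.8,-0.3,4.8,0,-0.056,0, -24.3,-0.3,5.6,0,-0.056,0, -27,-0.3,6.2,0,-0.056,0]'; python3 -c "
from h import *
plan([485.6,310.2,193],np.radians(33.1))"
```

```text
time_s: 24.8
eef_pos: [525.4, 180.1, 192.9]
ee_rot: [0.622, -0.622, 0.336, -0.336]
force: [0.9, 0.4, -1.0]
grip_width: 0.315
shift cm [-13.07  -0.     3.79] rot [-0.     0.001 -0.   ] rows>=3.3 j [ 0.12  0.41  1.46  0.    1.27 -0.46] t 24.8
```

```bash
python3 -m inch '[-3.3,0,1,0,0,0, -6.6,0,1.9,0,0,0, -10,0,2.9,0,0,0, -13.2,0,3.6,0,0,0, -13.2,0,3.6,0,0,0, -13.2,0,3.6,0,0,0]'; python3 -c "
from h import *
plan([485.6,310.2,140],np.radians(33.1))"
```

```text
time_s: 25.3
eef_pos: [483.8, 309.2, 192.7]
ee_rot: [-0.622, 0.622, -0.336, 0.336]
force: [0.8, -1.3, -1.2]
grip_width: 0.313
shift cm [0.02 5.27 0.21] rot [-0.     0.003  0.   ] rows>=1.3 j [ 0.36  0.45  1.4  -0.    1.29 -0.22] t 25.3
```

```bash
python3 -m inch '[0,2.5,0.15,0,0,0, 0,4.8,0.15,0,0,0, 0,4.8,0.15,0,0,0, 0,4.8,0.15,0,0,0, 0,4.8,0.15,0,0,0]'; python3 wl.py w12 hole; python3 - <<'E'
from prof import *
a=cv2.imread("pics/w12.png")
cv2.imwrite("pics/w12c.png",np.hstack([cv2.resize(a[190:240,250:310],(600,500),interpolation=2)]))
plan([485.6,310.2,73.5],np.radians(33.1))
E
```

```text
time_s: 25.72
eef_pos: [486.6, 308.4, 146.1]
ee_rot: [0.622, -0.621, 0.337, -0.337]
force: [-0.1, 0.4, 0.5]
grip_width: 0.313
hole [([299.4, 213.7], 0.9)]
[486.5 308.7 146.3] 25.8167
shift cm [-0.18  7.28 -0.01] rot [-0.003 -0.     0.001] rows>=1.7 j [ 0.36  0.5   1.46 -0.    1.18 -0.22] t 25.8167
```

View pics/w12c.png

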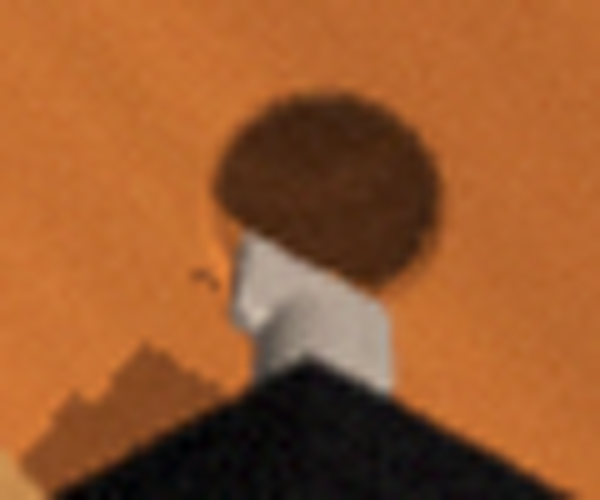

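```bash
python3 - <<'E'
from h import *
np.set_printoptions(precision=2,suppress=True)
c=dict(np.load("pics/w12.npz"));H=onz(c,(282.3,209.3),65.);print(H)
p,r,s=tool();print("tip",p+r.apply([-1.7,69,-1.0]))
tipplan([H[0],H[1],60],np.radians(33.1))
tipplan([H[0],H[1],4],np.radians(33.1))
E
```

```text
[484.56 311.53  65.  ]
tip [484.92 309.64  77.31]
tcp [486.3 310.7 129. ]
shift cm [-0.18  1.73  0.09] rot [-0. -0.  0.] rows>=0.4 j [ 0.36  0.5   1.46 -0.    1.18 -0.22] t 25.8167
tcp [486.3 310.7  73. ]
shift cm [-0.18  7.33  0.07] rot [-0. -0.  0.] rows>=1.8 j [ 0.36  0.5   1.46 -0.    1.18 -0.22] t 25.8167
```

```bash
python3 -m inch '[-0.17,0,0.06,0,0,0, -0.17,0.5,0.06,0,0,0, -0.17,1.5,0.06,0,0,0, -0.17,2.5,0.06,0,0,0, -0.17,2.5,0.06,0,0,0]'; python3 -m inch '[0,1,0,0,0,0, 0,2,0,0,0,0, 0,3,0,0,0,0, 0,4,0,0,0,0, 0,4.3,0,0,0,0, 0,4.3,0,0,0,0, 0,4.3,0,0,0,0]'
```

```text
time_s: 26.23
eef_pos: [484.1, 310.1, 116.9]
ee_rot: [-0.621, 0.623, -0.338, 0.336]
force: [-0.1, -0.9, -1.5]
grip_width: 0.309
time_s: 26.82
eef_pos: [485.4, 310.6, 76.7]
ee_rot: [0.622, -0.622, 0.337, -0.337]
force: [-0.1, -0.3, -1.1]
grip_width: 0.31
```

```bash
python3 -m inch '[0,0.1,0,0,0,0, 0,0.2,0,0,0,0, 0,0.2,0,0,0,0, 0,0.2,0,0,0,0]'; python3 -m inch '[0,0.05,0,0,0,0, 0,0.1,0,0,0,0, 0,0.1,0,0,0,0]'
```

```text
time_s: 27.15
eef_pos: [485.3, 310.6, 74.9]
ee_rot: [0.622, -0.622, 0.337, -0.337]
force: [0.1, 0.7, -0.5]
grip_width: 0.31
time_s: 27.4
eef_pos: [485.4, 310.6, 74.1]
ee_rot: [0.622, -0.622, 0.337, -0.337]
force: [-0.3, -0.5, 3.6]
grip_width: 0.308
```

```bash
python3 -m inch '[0,0,0,0,0,0, 0,0,0,0,0,0, 0,0,0,0,0,0, 0,0,0,0,0,0, 0,0,0,0,0,0, 0,0,0,0,0,0, 0,0,0,0,0,0, 0,0,0,0,0,0]' -1 20; python3 -m inch '[0,-1,0,0,0,0, 0,-3,0,0,0,0, 0,-6,0,0,0,0, 0,-9,0,0,0,0, 0,-12,0,0,0,0, 0,-12,0,0,0,0, 0,-12,0,0,0,0]'; python3 wl.py w13 handle; python3 - <<'E'
from h import *
for n in("scene","top"): cv2.imwrite(f"pics/{n}9.png",ctrl.capture(n)[:,:,::-1])
a=cv2.imread("pics/w13.png");b=cv2.imread("pics/scene9.png");t=cv2.imread("pics/top9.png")
cv2.imwrite("pics/f.png",np.vstack([np.hstack([cv2.resize(a,(400,300)),cv2.resize(b,(400,300))]),np.hstack([cv2.resize(t,(400,300)),cv2.resize(t[170:270,330:490],(400,300))])]))
E
```

```text
time_s: 28.07
eef_pos: [485.3, 310.5, 73.7]
ee_rot: [-0.622, 0.622, -0.337, 0.337]
force: [-0.3, 0.2, 0.1]
grip_width: 1.004
time_s: 28.65
eef_pos: [485.8, 310.8, 195.8]
ee_rot: [0.623, -0.621, 0.336, -0.338]
force: [-0.1, -0.6, 0.4]
grip_width: 0.999
handle [([278.9, 207.3], 0.8), ([63.8, 135.0], 0.72), ([205.5, 167.9], 0.59)]
[484.9 310.4 193.1] 28.75
```

View pics/f.png

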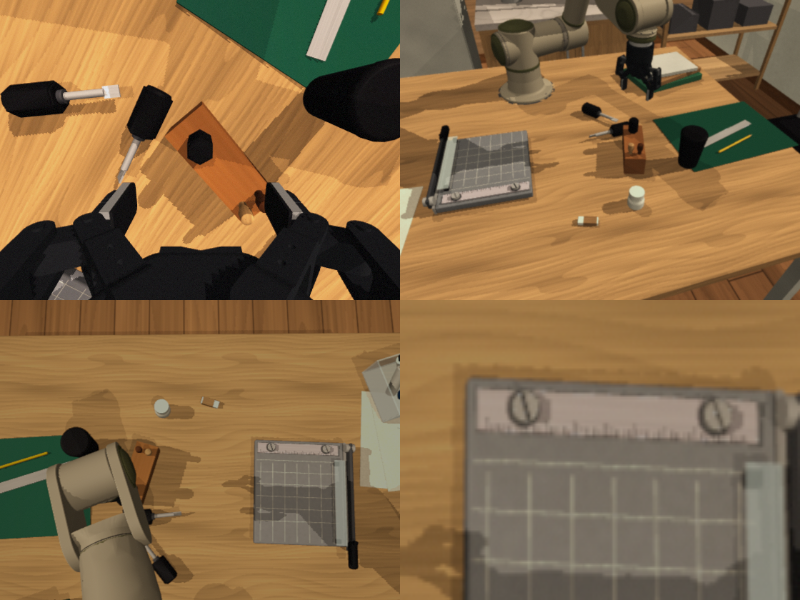

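```bash
python3 - <<'E'
from fit import *
W=dict(np.load("pics/w13.npz"));b=(245,170,315,245)
m=mask("pics/w13.png",b)
for z in (89,95):
  best=min((minimize(lambda v:-iou(v,[(W,m,b)],z),[485,311,y0],method="Nelder-Mead",options=dict(initial_simplex=[[485,311,y0],[489,311,y0],[485,315,y0],[485,311,y0+.3]])) for y0 in(0,.3,.6)),key=lambda r:r.fun)
  print(z,np.round(best.x,2),-best.fun)
for n in("mug","eraser","paint_jar"):
  for c in("scene",):print(n,[(np.round(d["uv"]).tolist(),round(d["score"],2)) for d in ctrl.search_frame(n,c)][:2])
E
cp pics/top9.png pics/x.png; python3 -c "
import cv2,numpy as np
a=cv2.imread('pics/scene0.png').astype(int);b=cv2.imread('pics/scene9.png').astype(int)
d=np.abs(a-b).max(2)
for n,(u,v) in dict(mug=(408,205),eraser=(263,310),jar=(331,277)).items(): print(n,d[v-20:v+20,u-15:u+15].mean())"
```

```text
89 [483.71 309.92   1.09] 0.9701141258492828
95 [482.8  311.25   1.06] 0.9299333305023568
mug [([407.0, 203.0], 0.56), ([325.0, 174.0], 0.23)]
eraser [([328.0, 212.0], 0.37)]
paint_jar [([330.0, 278.0], 0.67)]
mug 3.1766666666666667
eraser 4.0633333333333335
jar 4.210833333333333
```

The driver is seated at z 89 and upright. The mug, eraser and jar have not moved, and the gripper is clear of everything.

```bash
python3 -c "
from rig import ctrl
print(ctrl.sense()['force'],ctrl.sense()['time_s']);print(ctrl.finish_job())"
```

```text
[-0.44000229 -0.37730053 -0.47885424] 29.0
the job is handed in; nothing more can be done
None
```

I tightened the loose fence screw to about 0.2 N m and stood the stubby screwdriver back in its hole. I handed the job in at 29.0 s, with the gripper open and clear.

**Tightening:**
- **Blade fit:** I felt the slot floor at TCP z 110.9, as expected for a blade right down. While turning I pressed with about 6 to 9 N.
- **Seat:** From the pictures the screw turned roughly 0.6 rad clockwise, inside the range given. From there on the torque rose.
- **Final torque:** The wrist reading averaged 0.213 N m, with a no-load offset of about 0.01, and the last joint's torque read 0.219. Single torque readings scattered by about 0.03. Before lifting I eased the twist off inside the slot's play.

**Last checks:**
- **Screwdriver:** The handle outline matched best at the seated height, z 89 (overlap 0.97, against 0.93 for 6 mm higher).
- **Mug, eraser and jar:** The scene picture is unchanged at all three. The network placed the mug and jar as before, but its only eraser report (0.37) was on the tool block, so for the eraser I went by the pictures.

**Odd points:**
- **Grip:** The handle gave a little in the grip at about 0.16 N m, so I raised the grip from 80 to 120 N for the rest.
- **Look-alike drivers:** The two tall look-alikes stood upright in the first picture and were already lying down in the wrist picture at 2.4 s. By then the gripper had only moved well above their height and felt no contact, so I think they fell by themselves.

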